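Clear the pile left on the teaching-lab bench

ROBOT

A 6-joint arm with a two-finger parallel gripper is mounted at the origin on the work surface. World frame = base frame: x ahead of the robot, y to its left, z up, the work surface at z = 0. Lengths are in mm, angles in rad, forces in N, time in s.
With the tool pointing down it reaches from about 350 to 800 mm from the base axis. Payload 7.3 kg.
Tool frame: the origin (TCP) lies midway between the tips of the shut fingers; the grasp point (between the pads) lies 19 mm behind it (tcp_to_grasp is the distance from the TCP to the grasp point, in mm); z points along the fingers, x is the direction in which the jaws open and shut, and the axes are right-handed (so a half turn about z gives the same grasp; the last joint's range is limited). The gripper opens to 85 mm and grips with 20 to 120 N. Pads are 22 mm wide; open, the fingers measure 114 mm over their backs; the gripper's body (76 mm by 85 mm) begins 54 mm behind the grasp point. The pads swing forward as they close: fully open they stand 13 mm farther back than shut.
Start: joints at [1.152, 0.342, 1.524, -0, 1.275, -0.146], TCP at [141.435, 505.609, 231.322] pointing down, gripper open.
Joint ranges: [-2.53, 2.53], [-0.77, 2.02], [0.04, 2.7], [-1, 4.14], [0.28, 2.66], [-3.11, 3.11]. Speed limits (rad/s): [2.57, 2.57, 3.14, 3.14, 3.14, 3.14].

INTERFACE

Orientations are given as a 3x3 rotation matrix whose columns are the frame's x, y, z axes.
In Python, from bench import * gives the robot as it stands.
- The arm moves only by the tool servo_tool, never from a script. Its argument "plan" is a list of rows, each a list of 5 numbers: the shift along the tool's x, y, z in mm, then the turn about the tool's z in rad, then the closure in counts, from 0 (fully open) to 255 (shut). In form: [[dx, dy, dz, roll, claw], ...]. A call has exactly 8 rows; each row shifts and turns the commanded pose from where the row before left it, along the tool's axes as they then stand; what a row does not reach is not made up. A row lasts 1/12 s, in which the tool goes at most 41.7 mm and 7.16 degrees, less where a joint would pass 70% of its speed; a pose out of reach is approached as far as the arm can. A call is refused whole if a number of a shift passes 41.7 or a number of a turn 0.125, either way. A call with a gripper value outside its range is refused whole. The fingers move at their own pace and stop on an object; "squeeze" is the grip in N (left out, the last holds). Time passes only in rows, so rows that do not move let the fingers close, or fill a call up. It gives the time, the measured TCP pose, the force and the opening at its end, in the units of the state.
- read_state(): the state, without advancing time (a new reading comes with each control period).
- snapshot(name): name is "side" or "top"; returns a dict with "color" (400x640x3 uint8, red, green, blue), "z_map" (400x640 float32, mm along the optical axis (not along the pixel's ray), 0 where there is no reading), "intrinsics" (3x3 intrinsics, pixels), "rvec" (rotation vector, rad) and "tvec" (3), from world to camera coordinates, as OpenCV has them. Camera axes: x right, y down, z forward; pixel columns grow to the right and rows downward; lengths in mm; the calibration is good to about 2 mm. A picture is of the moment at which its call begins.
- job_done(): hands the job in, once; it reports no verdict.
The state is a dict: "t": time; "joint_positions": joint angles; "qvel": joint speeds; "tau": joint torques, N m; "tcp_pos": TCP position; "orientation": TCP orientation; "wrist_force": force on the tool from outside, world axes, zero at the start; "moment": the same for the moment, N m; "opening": finger opening in mm.
Only numpy, scipy, OpenCV 4.12 (cv2) and the standard library are available. Lean on these libraries where they do the work, as an engineer would, in place of code of your own. Each camera call takes 0.05 s, during which the arm holds its last target.

TASK

The last class left a pile on the bench. Take it apart from the top, one piece at a time, and set each piece upright in the middle of its own place before taking the next: the steel weight on the round wooden rest, the porcelain pot on the square clay tile, the tin on the balance pan, and last the slide box in the wooden dock, lengthwise between its end bars. Lower each piece, do not drop it, and leave the brown bottle and the flask standing where they are.

Things in the scene. Friction and masses are not known exactly. Their poses are not given: they have to be found in the camera images.
- weight_center (a point): Steel check weight, top of the pile: upright plain cylinder 26 mm across and 30 mm high, carrying a thin neck and an 18 mm knob that make it 46 mm high in all; about 120 g. The point is on its axis half-way up the cylinder, 15 mm above its underside; z up.
- pot_center (a point): White porcelain crucible pot with a flat lid fixed on it, second from the top: upright cylinder 42 mm across, 38 mm high, about 100 g. The point is on its axis half-way up, 19 mm above its underside; z up.
- tin_center (a point): Round aluminium sample tin, closed, third from the top: cylinder 57 mm across (lid lip 58 mm), 30 mm high, about 90 g. The point is on its axis half-way up, 15 mm above its underside; z up.
- slidebox_center (a point): Grey plastic box for microscope slides, closed, bottom of the pile and standing on the bench: 100 mm long (its x axis), 62 mm wide (its y axis), 36 mm high, about 160 g. The point is its centre, 18 mm above its underside; z up. The pile is stacked in the order given, nearly concentric, nothing fastened.
- rest_top (a point): Round wooden weight rest, fixed: a disc with a low raised rim, 78 mm across over all; the floor inside is 66 mm across and 10 mm above the bench, the rim rises 4 mm above that floor. The point is the middle of the floor; z up. The weight's place.
- tile_top (a point): Square unglazed clay tile, fixed, 95 x 95 mm, 10 mm thick. The point is the middle of its top face; z up. The porcelain pot's place.
- balance_pan (a point): Low white electronic balance, fixed, 165 x 150 mm, housing 42 mm high, with a round steel pan 116 mm across whose rigid flat top is 52 mm above the bench. The point is the middle of the pan's top; z up, x away from the display. The tin's place.
- dock_top (a point): Wooden slide-box dock, fixed: a flat board 152 mm (its x axis) x 86 mm (its y axis), its top 10 mm above the bench, with a bar across each short end that rises 12 mm above the board; 132 mm free between the bars, the long sides open. The point is the middle of the board's top; z up. The slide box's place: long side along the dock's long side, either way round.
- bottle_center (a point): Brown glass reagent bottle with a black cap, loose bystander, 60 mm across, 135 mm high. The point is on its axis 67 mm above the bench. Leave it standing.
- flask_center (a point): Stoppered conical glass flask, loose bystander, 76 mm across at the foot, 122 mm high. The point is on its axis 61 mm above the bench. Leave it standing.
Things that resemble listed ones, but are neither listed nor needed, are in the scene too. Leave any blue look-alike of the part that bears weight_center alone.

How it is judged:
By the outcome, as a careful person would: the job done as asked, in the order asked, and still so for the second after the job is handed in, with the robot touching nothing.
It also fails if it takes over 128 s, if anything falls off the work surface, if the arm or the gripper's body presses on something with over 40 N, if the wrist force passes 120 N, or if a joint passes its speed limit or range.

## Working session

There is one attempt and no reset: what is moved stays moved. The work goes in short steps, Python scripts to look and compute and a tool call to move; the robot and the scene stay as the last step left them, time stands still between calls to the robot, and variables do not carry over. Pictures are saved under pics/ and viewed, and the job is handed in when it is done.

Besides the shell and the picture viewer there is one more tool, called as name([rows], argument=value, ...), one row to a line, values as JSON. servo_tool: Moves the arm, as the interface text tells. Its arguments: {"type":"object","properties":{"plan":{"type":"array"},"squeeze":{"type":"number"}},"required":["plan"]}

```bash
ls; mkdir -p pics; python3 - <<'E'
from bench import *
import cv2
s=read_state(); print(s)
for n in("side","top"):
    d=snapshot(n); cv2.imwrite(f"pics/{n}0.png",d["color"][:,:,::-1]); print(n,d["intrinsics"],d["rvec"],d["tvec"])
    import numpy as np
    R,_=cv2.Rodrigues(np.array(d["rvec"],float)); print("cam pos",-R.T@np.array(d["tvec"]).ravel(), "axis",R[2])
E
```

```text
pics
{'t': 0.0, 'joint_positions': array([ 1.15201747e+00,  3.42726706e-01,  1.52504397e+00,  2.20200880e-05,
        1.27539249e+00, -1.45983987e-01]), 'qvel': array([-2.34239947e-04,  6.87306831e-04,  8.86931212e-04, -1.42796264e-03,
       -5.30892628e-04, -3.07275122e-05]), 'tau': array([-1.68512510e-03, -4.33680117e+01, -2.46014911e+01, -2.37242430e-04,
        7.90220074e-03,  2.34146006e-05]), 'tcp_pos': array([141.24305802, 505.21767645, 230.61448768]), 'orientation': array([[ 2.69429686e-01,  9.63019840e-01, -6.57886168e-04],
       [ 9.63018816e-01, -2.69430374e-01, -1.42622986e-03],
       [-1.55074217e-03, -2.49288094e-04, -9.99998767e-01]]), 'wrist_force': array([-0.63892819, -0.43685262, -0.5196722 ]), 'moment': array([ 0.01248677, -0.01968434, -0.03112348]), 'opening': 85.43336995102518}
side [[396.14089944   0.         318.4631036 ]
 [  0.         396.14089944 201.09948309]
 [  0.           0.           1.        ]] [ 0.39917087 -2.73475332  1.26401753] [ 579.32785228  189.52913084 1018.3081438 ]
cam pos [388.21863855 790.20398375 795.83759671] axis [ 0.20106688 -0.7331403  -0.64967484]
top [[407.92458977   0.         315.51935421]
 [  0.         407.92458977 198.28714622]
 [  0.           0.           1.        ]] [ 2.1758637  -2.17985124  0.13885868] [ -16.11830958  628.17322477 1120.95871325]
cam pos [ 507.1148236     8.54626043 1180.75033523] axis [ 0.10486034 -0.02236624 -0.99423541]
```

View pics/side0.png

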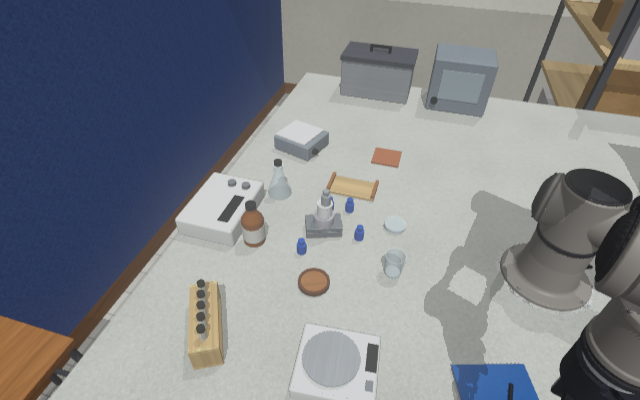

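View pics/top0.png

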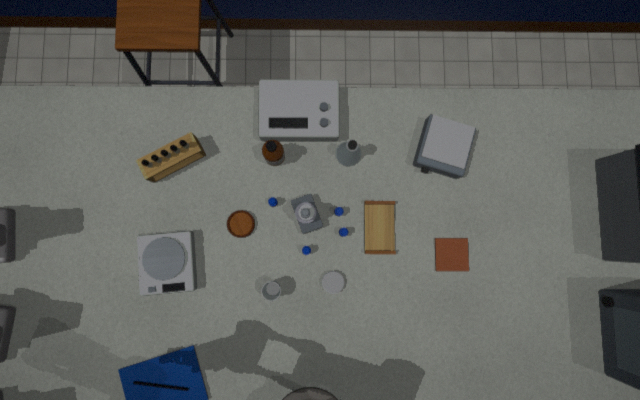

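Side view: the pile is at about (324,215) and the rest at (314,281). The tile is at (387,157), the dock at (353,187) and the balance at (335,360). The bottle (254,225) and flask (279,180) stand beyond the pile. The blue look-alikes are at (301,246), (359,233) and (350,205), with a fourth visible only in the top view. I'll enlarge next.

```bash
python3 - <<'E'
import cv2
a=cv2.imread("pics/side0.png"); b=cv2.imread("pics/top0.png")
cv2.imwrite("pics/s_c.png",cv2.resize(a[165:300,270:410],None,fx=5,fy=5,interpolation=cv2.INTER_CUBIC)[:600])
cv2.imwrite("pics/t_c.png",cv2.resize(b[130:280,220:400],None,fx=4,fy=4,interpolation=cv2.INTER_CUBIC))
E
```

```text
(no output)
```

View pics/s_c.png

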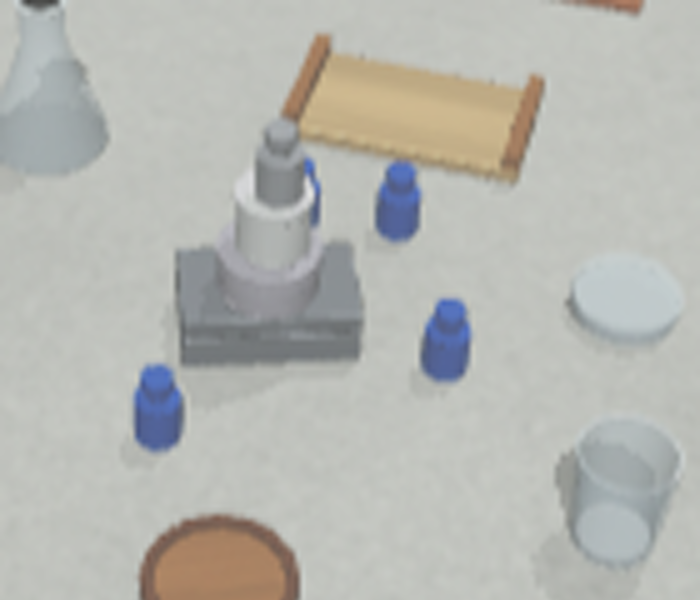

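View pics/t_c.png

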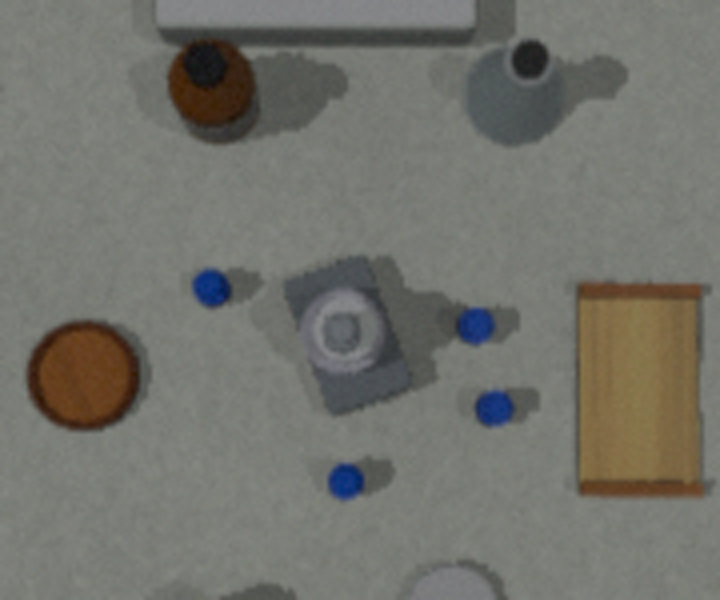

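The weight candidates, by top-crop pixel (scale 4, offset (220,130)), are the grey one on the pile at (343,331) and the blue ones at (211,288), (477,325), (495,408) and (346,482). I choose the grey one on the pile. Next I measure with both cameras.

```bash
cat > h.py <<'E'
from bench import *
import cv2, numpy as np
def cam(d):
    R,_=cv2.Rodrigues(np.array(d["rvec"],float)); return np.array(d["intrinsics"]),R,np.array(d["tvec"],float).ravel()
def cloud(d):
    K,R,t=cam(d); z=d["z_map"].astype(float); v,u=np.mgrid[0:400,0:640]
    p=np.stack([(u-K[0,2])/K[0,0]*z,(v-K[1,2])/K[1,1]*z,z],-1)
    w=(p-t)@R; w[z==0]=np.nan; return w
def proj(d,P):
    K,R,t=cam(d); c=np.atleast_2d(P)@R.T+t; q=c@K.T; return q[:,:2]/q[:,2:]
def ray(d,u,v,z):
    K,R,t=cam(d); r=R.T@np.linalg.solve(K,[u,v,1.]); o=-R.T@t; return o+r*(z-o[2])/r[2]
E
python3 - <<'E'
from h import *
T=snapshot("top");S=snapshot("side")
np.savez("snap0.npz",T=T["color"],S=S["color"])
for n,d in(("top",T),("side",S)):
    w=cloud(d)
    def box(u0,u1,v0,v1): return w[v0:v1,u0:u1].reshape(-1,3)
    import collections
    regs=dict(top=dict(bench=(200,225,180,200),pile=(288,330,185,240),rest=(224,260,205,242),tile=(430,475,232,276),dock=(360,400,195,260),bal=(132,200,228,300),bottle=(258,290,135,168),flask=(332,364,136,168)),
     side=dict(bench=(400,440,180,200),pile=(298,348,185,242),rest=(295,332,265,298),tile=(368,405,145,170),dock=(325,382,172,203),bal=(285,385,320,400)))[n]
    for k,b in regs.items():
        p=box(*b); z=p[:,2]; h,e=np.histogram(z[~np.isnan(z)],bins=np.arange(-20,180,4))
        print(n,k,[(int(e[i]),int(h[i])) for i in range(len(h)) if h[i]>5])
E
```

```text
top bench [(-8, 24), (-4, 239), (0, 217), (4, 17)]
top pile [(-8, 79), (-4, 790), (0, 604), (4, 41), (28, 27), (32, 239), (36, 153), (40, 11), (60, 43), (64, 83), (68, 17), (96, 9), (100, 62), (104, 56), (132, 31), (144, 10), (148, 26)]
top rest [(-8, 41), (-4, 347), (0, 309), (4, 127), (8, 319), (12, 161), (16, 24)]
top tile [(-8, 47), (-4, 453), (0, 344), (4, 301), (8, 680), (12, 147)]
top dock [(-8, 47), (-4, 501), (0, 430), (4, 353), (8, 820), (12, 216), (16, 57), (20, 137), (24, 23)]
top bal [(-8, 72), (-4, 671), (0, 625), (4, 47), (8, 17), (12, 22), (16, 23), (20, 21), (24, 29), (28, 18), (32, 57), (36, 415), (40, 1099), (44, 355), (48, 741), (52, 629), (56, 34)]
top bottle [(-8, 26), (-4, 202), (0, 158), (4, 13), (8, 15), (16, 14), (20, 16), (24, 6), (28, 20), (32, 22), (36, 7), (40, 23), (44, 14), (48, 24), (52, 36), (56, 44), (60, 17), (64, 8), (72, 9), (76, 11), (80, 22), (84, 45), (88, 46), (92, 43), (96, 43), (100, 27), (104, 26), (108, 6), (128, 12), (132, 57), (136, 21)]
top flask [(-8, 25), (-4, 239), (0, 179), (4, 25), (8, 45), (12, 26), (16, 32), (20, 30), (24, 29), 
[... 366 characters left out ...]
7), (56, 23), (60, 45), (64, 82), (68, 15), (72, 14), (76, 21), (80, 14), (84, 17), (88, 16), (92, 14), (96, 19), (100, 55), (104, 23), (108, 11), (112, 14), (116, 8), (120, 13), (124, 11), (128, 20), (132, 25), (144, 14), (148, 18)]
side rest [(-4, 350), (0, 158), (4, 114), (8, 424), (12, 168)]
side tile [(-8, 62), (-4, 368), (0, 78), (4, 221), (8, 191)]
side dock [(-8, 47), (-4, 586), (0, 144), (4, 301), (8, 426), (12, 22), (16, 45), (20, 74), (36, 6), (40, 11), (44, 17), (120, 9), (128, 13), (132, 15), (144, 10), (148, 14)]
side bal [(-8, 15), (-4, 1437), (0, 638), (8, 11), (12, 14), (16, 16), (20, 28), (24, 24), (28, 27), (32, 64), (36, 607), (40, 2412), (44, 133), (48, 1735), (52, 807)]
```

```bash
cat > meas.py <<'E'
from h import *
def fit(p,z0,z1):
    q=p[(p[:,2]>z0)&(p[:,2]<z1)]
    return q
def circ(q,r):
    # center: minimum enclosing circle and mid-extents
    (c,R)=cv2.minEnclosingCircle(q[:,:2].astype(np.float32)); 
    return np.round(c,1),round(R,1),np.round(q[:,:2].mean(0),1),len(q),round(np.median(q[:,2]),1)
def rect(q):
    (c,s,a)=cv2.minAreaRect(q[:,:2].astype(np.float32)); return np.round(c,1),np.round(s,1),round(a,1),np.round(q[:,:2].mean(0),1)
E
python3 - <<'E'
from meas import *
T=snapshot("top");S=snapshot("side")
for n,d in(("top",T),("side",S)):
    w=cloud(d); P=w.reshape(-1,3)
    def near(x,y,r): 
        return P[np.hypot(P[:,0]-x,P[:,1]-y)<r]
    c0=ray(T,306,213,36)
    pile=near(c0[0],c0[1],90)
    print(n)
    for k,z0,z1 in(("box",30,42),("tin",60,72),("pot",98,110),("wt shoulder",130,138),("knob",143,156)):
        q=fit(pile,z0,z1); print(k,circ(q,0), rect(q) if k=="box" else "")
    for k,u,v,z,r,z0,z1 in(("rest",241,223,10,60,11,20),("restall",241,223,10,60,5,20),("tile",452,254,10,85,5.5,20),("dock",380,227,10,105,5.5,40),("dockbars",380,227,10,105,17,30),("balpan",165,258,52,75,47,60),("bal",165,258,52,125,30,60),("bottlecap",272,146,130,30,125,140),("flaskcap",351,145,110,30,100,130),("b1",273,202,40,30,20,60),("b2",339,211,40,22,20,60),("b3",344,232,40,22,20,60),("b4",306,250,40,30,20,60)):
        c=ray(T,u,v,z); q=fit(near(c[0],c[1],r),z0,z1)
        if len(q)>3: print(k,np.round(c,0),circ(q,0), rect(q) if k[:3] in("til","doc","bal") else "")
E
```

```text
top
box (array([591.5, -10.4]), 68.7, array([583.9,   3.5]), 441, np.float64(35.4)) (array([594.8, -18.2]), array([101.6, 118.3]), 20.3, array([583.9,   3.5]))
tin (array([585.2,  12.1]), 28.9, array([583.,  15.]), 143, np.float64(65.2)) 
pot (array([584. ,   9.8]), 21.5, array([584.3,   8.3]), 130, np.float64(103.4)) 
wt shoulder (array([581. ,  12.4]), 12.7, array([580.1,  12.5]), 40, np.float64(133.9)) 
knob (array([580.7,  12.3]), 8.5, array([580.8,  12.2]), 38, np.float64(149.4)) 
rest [560. 195.  10.] (array([557.7, 197. ]), 39.3, array([557.4, 198.4]), 254, np.float64(12.9)) 
restall [560. 195.  10.] (array([555.6, 198.3]), 55.6, array([557.6, 197. ]), 609, np.float64(10.6)) 
tile [ 470. -409.   10.] (array([ 463.5, -402.5]), 77.0, array([ 468.6, -407.4]), 1093, np.float64(9.5)) (array([ 465.5, -417. ]), array([142.5, 122.3]), 5.0, array([ 468.6, -407.4]))
dock [ 547. -203.   10.] (array([ 551.1, -192.9]), 94.2, array([ 546.8, -200.1]), 1559, np.float64(10.2)) (array([ 547.9, -201.9]), array([157.3, 172.6]), 52.7, array([ 546.8, -200.1]))
dockbars [ 547. -203.   10.] (array([ 
[... 2597 characters left out ...]
.9]), 5779, np.float64(43.3)) (array([450.3, 399.2]), array([165.2, 150.4]), 5.5, array([450.6, 406.9]))
bottlecap [756.  99. 130.] (array([756.8, 104.9]), 14.5, array([755.5, 107.3]), 85, np.float64(133.6)) 
flaskcap [ 764. -111.  110.] (array([ 762.9, -108.8]), 17.6, array([ 762.6, -107. ]), 91, np.float64(113.6)) 
b1 [617. 102.  40.] (array([621.4, 109.2]), 12.8, array([619.3, 111.2]), 92, np.float64(29.7)) 
b2 [592. -83.  40.] (array([588.8, -80.3]), 7.9, array([585.5, -81.2]), 13, np.float64(40.8)) 
b3 [533. -96.  40.] (array([534.2, -91.6]), 13.2, array([534.3, -89.7]), 70, np.float64(29.8)) 
b4 [483.  10.  40.] (array([483.7,  13.8]), 12.2, array([483.3,  16. ]), 82, np.float64(29.3))
```

```bash
cat >> h.py <<'E'
def go(target,a_deg=None):
    s=read_state(); R=s["orientation"]; d=np.array(target,float)-s["tcp_pos"]; t=R.T@d
    a=np.degrees(np.arctan2(R[1,0],R[0,0]))
    print("tcp",np.round(s["tcp_pos"],1),"yaw %.2f"%a,"shift tool xyz",np.round(t,1),"dist %.0f"%np.linalg.norm(t),
      "roll","%.3f"%(np.radians(a-a_deg)) if a_deg is not None else "", "t %.2f F %s open %.1f"%(s["t"],np.round(s["wrist_force"],1),s["opening"]))
E
python3 - <<'E'
from meas import *
for n in("top","side"):
    d=snapshot(n); P=cloud(d).reshape(-1,3)
    m=(np.hypot(P[:,0]-583,P[:,1]-14)<72)&(P[:,2]>29)&(P[:,2]<42)
    q=P[m]
    # drop isolated points (blue) 
    q=q[np.hypot(q[:,0]-592,q[:,1]+83)>22]
    print(n,"box",rect(q),len(q))
    for x in ((470,-406),(549,-198)):
        m=(abs(P[:,0]-x[0])<85)&(abs(P[:,1]-x[1])<62)&(P[:,2]>5.5)&(P[:,2]<26)
        q=P[m]; print(rect(q),len(q))
        b=P[(abs(P[:,0]-x[0])<85)&(abs(P[:,1]-x[1])<62)&(P[:,2]>17)&(P[:,2]<26)]
        if len(b):
            hi=b[b[:,0]>x[0]].mean(0);lo=b[b[:,0]<x[0]].mean(0); print("bars",hi,lo,np.degrees(np.arctan2(hi[1]-lo[1],hi[0]-lo[0])))
go([581.3,14,200])
E
```

```text
top box (array([585.1,   8.3]), array([101.6,  61.9]), 20.3, array([583.9,   5.8])) 430
(array([ 469.2, -405.6]), array([101.2, 148.3]), 88.5, array([ 468.4, -407.2])) 1088
(array([ 549.5, -195.3]), array([112.1, 158.6]), 90.0, array([ 546.8, -200.8])) 1540
bars [ 617.43318652 -201.74849901   21.1715403 ] [ 475.90632528 -202.84678041   21.61911524] 0.4446196669856681
side box (array([586.6,  11.4]), array([100.9,  65.3]), 19.5, array([584.8,  20.9])) 343
(array([ 470.1, -403.3]), array([99.2, 93.9]), 89.9, array([ 469.2, -402.6])) 384
(array([ 548.5, -198.1]), array([ 91.2, 152.5]), 89.8, array([ 548.4, -195.6])) 826
bars [ 619.00688124 -197.19394681   20.40525035] [ 477.34852352 -195.76371422   20.04483167] -0.5784586801860715
tcp [141.4 505.6 231.2] yaw 74.37 shift tool xyz [-354.9  556.1   31.2] dist 660 roll  t 0.40 F [-0.5  0.3 -0.7] open 85.7
```

servo_tool([
  [-18,28,0,0,0],
  [-22,34.5,0,0,0],
  [-22,34.5,0,0,0],
  [-22,34.5,0,0,0],
  [-22,34.5,0,0,0],
  [-22,34.5,0,0,0],
  [-22,34.5,0,0,0],
  [-22,34.5,0,0,0],
], squeeze=40)

```text
t: 1.07
tcp_pos: [355.6, 265.7, 231.6]
orientation: [[0.269, 0.963, 0.001], [0.963, -0.269, 0.0], [0.001, 0.001, -1.0]]
wrist_force: [1.2, 0.3, -0.6]
opening: 85.5
```

servo_tool([
  [-22,34.5,2,0,0],
  [-22,34.5,2,0,0],
  [-22,34.5,3,0,0],
  [-22,34.5,3,0,0],
  [-22,34.5,3,0,0],
  [-22,34.5,3,0,0],
  [-22,34.5,3,0,0],
  [-22,34.5,3,0,0],
])

```text
t: 1.73
tcp_pos: [574.0, 21.7, 209.2]
orientation: [[0.27, 0.963, 0.0], [0.963, -0.27, 0.0], [0.0, 0.0, -1.0]]
wrist_force: [0.0, 0.8, -0.3]
opening: 85.3
```

```bash
python3 - <<'E'
from h import *
go([581.3,14,170])
E
```

```text
tcp [574.   21.7 209.2] yaw 74.35 shift tool xyz [-5.4  9.1 39.1] dist 41 roll  t 1.73 F [ 0.   0.8 -0.3] open 85.3
```

servo_tool([
  [-5.4,9,20,0,0],
  [0,0,30,0,60],
  [0,0,30,0,80],
  [0,0,15,0,100],
  [0,0,5,0,100],
  [0,0,0,0,110],
  [0,0,0,0,110],
  [0,0,0,0,110],
])

```text
t: 2.4
tcp_pos: [581.2, 15.9, 110.9]
orientation: [[0.269, 0.963, 0.003], [0.963, -0.269, -0.0], [0.001, 0.003, -1.0]]
wrist_force: [1.0, -0.1, -0.5]
opening: 48.9
```

```bash
python3 - <<'E'
from h import *
go([581.3,14,109])
for n,b in(("top",(170,250,265,345)),("side",(170,250,280,360))):
    d=snapshot(n); cv2.imwrite(f"pics/{n}1.png",cv2.resize(d["color"][b[0]:b[1],b[2]:b[3],::-1],None,fx=6,fy=6,interpolation=cv2.INTER_CUBIC))
E
```

```text
tcp [581.2  15.9 110.9] yaw 74.38 shift tool xyz [-1.8  0.6  1.9] dist 3 roll  t 2.40 F [ 1.  -0.1 -0.5] open 48.9
```

View pics/side1.png

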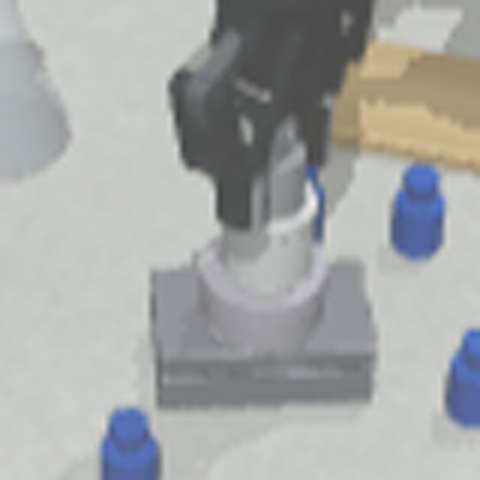

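The fingers straddle the weight at crop (250,190), with the tips just above the pot's lid. Closing.

servo_tool([
  [0,0,0,0,150],
  [0,0,0,0,170],
  [0,0,0,0,200],
  [0,0,0,0,230],
  [0,0,0,0,230],
  [0,0,0,0,230],
  [0,0,0,0,230],
  [0,0,0,0,230],
])

```text
t: 3.17
tcp_pos: [580.5, 15.9, 110.0]
orientation: [[0.269, 0.963, 0.001], [0.963, -0.269, 0.0], [0.0, 0.001, -1.0]]
wrist_force: [-0.6, 0.4, 5.9]
opening: 24.7
```

servo_tool([
  [0,0,-4,0,230],
  [0,0,-8,0,230],
  [0,0,-16,0,230],
  [0,0,-20,0,230],
  [0,0,-16,0,230],
  [0,0,-6,0,230],
  [0,0,0,0,230],
  [0,0,0,0,230],
])

```text
t: 3.83
tcp_pos: [579.9, 15.9, 178.9]
orientation: [[0.269, 0.963, -0.0], [0.963, -0.269, 0.0], [-0.0, -0.0, -1.0]]
wrist_force: [0.6, 0.2, -2.1]
opening: 24.7
```

```bash
cat > look.py <<'E'
from h import *
import sys
def look(tag,P,r=45,f=6):
    for n in("top","side"):
        d=snapshot(n); u,v=proj(d,P)[0]; u=int(np.clip(u,r,640-r));v=int(np.clip(v,r,400-r))
        cv2.imwrite(f"pics/{n}{tag}.png",cv2.resize(d["color"][v-r:v+r,u-r:u+r,::-1],None,fx=f,fy=f,interpolation=cv2.INTER_CUBIC))
        print(n,"crop origin",u-r,v-r,"scale",f)
    a=cv2.imread(f"pics/top{tag}.png");b=cv2.imread(f"pics/side{tag}.png")
    k=390/a.shape[0]
    cv2.imwrite(f"pics/both{tag}.png",cv2.resize(np.hstack([a,b]),None,fx=k,fy=k,interpolation=cv2.INTER_AREA))
E
python3 - <<'E'
from look import *
go([558.2,198.2,165])
look("2",[581,15,165])
E
```

```text
tcp [579.9  15.9 178.9] yaw 74.37 shift tool xyz [169.7 -70.   13.9] dist 184 roll  t 3.83 F [ 0.6  0.2 -2.1] open 24.7
top crop origin 258 166 scale 6
side crop origin 281 140 scale 6
```

View pics/both2.png

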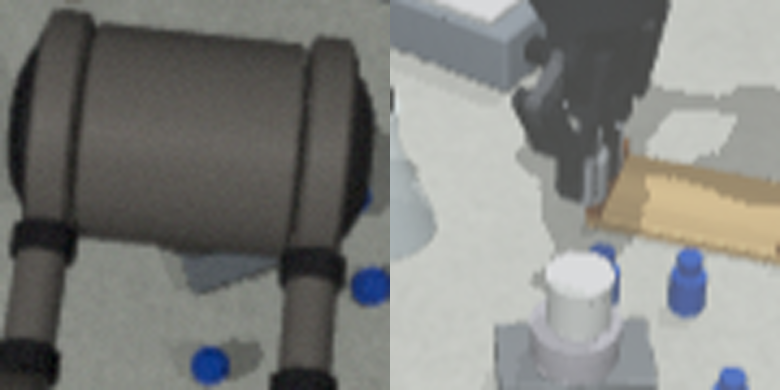

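The weight is in the grip (right half, about (600,185)) and the pot remains in place on the tin.

servo_tool([
  [15,-6,0,0,230],
  [28,-12,0,0,230],
  [34,-14,0,0,230],
  [34,-14,10,0,230],
  [30,-12,20,0,230],
  [20,-8,25,0,230],
  [8.7,-4,20,0,230],
  [0,0,20,0,230],
])

```text
t: 4.6
tcp_pos: [556.9, 200.7, 81.9]
orientation: [[0.266, 0.964, -0.003], [0.964, -0.266, 0.0], [-0.001, -0.002, -1.0]]
wrist_force: [-0.1, -0.7, -1.0]
opening: 24.6
```

servo_tool([
  [0,0,20,0,230],
  [0,0,15,0,230],
  [0,0,10,0,230],
  [0,0,5,0,230],
  [0,0,2,0,230],
  [0,0,0,0,230],
  [0,0,0,0,230],
  [0,0,0,0,230],
])

```text
t: 5.27
tcp_pos: [559.2, 198.3, 33.3]
orientation: [[0.27, 0.963, 0.002], [0.963, -0.27, 0.0], [0.001, 0.002, -1.0]]
wrist_force: [0.2, -0.1, 0.5]
opening: 24.9
```

```bash
python3 - <<'E'
from look import *
go([558.2,198.2,17])
look("3",[558,198,25],r=45)
E
```

```text
tcp [559.2 198.3  33.3] yaw 74.36 shift tool xyz [-0.3 -1.  16.3] dist 16 roll  t 5.27 F [ 0.2 -0.1  0.5] open 24.9
top crop origin 194 178 scale 6
side crop origin 268 231 scale 6
```

View pics/both3.png

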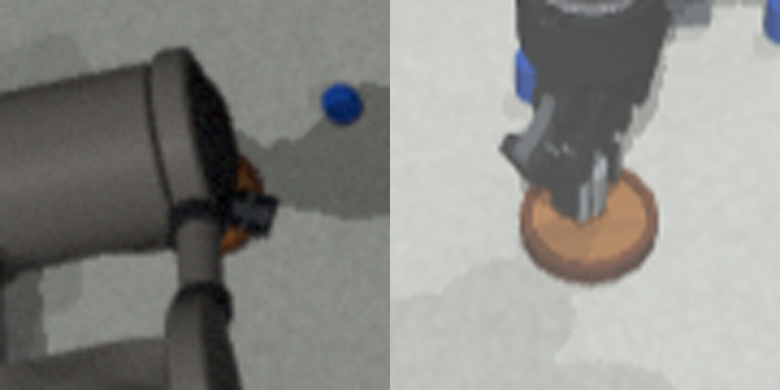

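servo_tool([
  [0,-1,6,0,230],
  [0,0,5,0,230],
  [0,0,2,0,230],
  [0,0,1,0,230],
  [0,0,0.5,0,230],
  [0,0,0,0,230],
  [0,0,0,0,230],
  [0,0,0,0,230],
])

```text
t: 6.03
tcp_pos: [557.7, 198.5, 17.9]
orientation: [[0.269, 0.963, 0.0], [0.963, -0.269, 0.0], [0.0, 0.0, -1.0]]
wrist_force: [0.0, 0.4, -0.5]
opening: 24.4
```

```bash
python3 - <<'E'
from look import *
go([558.2,198.2,17])
look("4",[558,198,25],r=35)
E
```

```text
tcp [557.7 198.5  17.9] yaw 74.37 shift tool xyz [-0.1  0.5  0.9] dist 1 roll  t 6.03 F [ 0.   0.4 -0.5] open 24.4
top crop origin 204 188 scale 6
side crop origin 278 241 scale 6
```

View pics/both4.png

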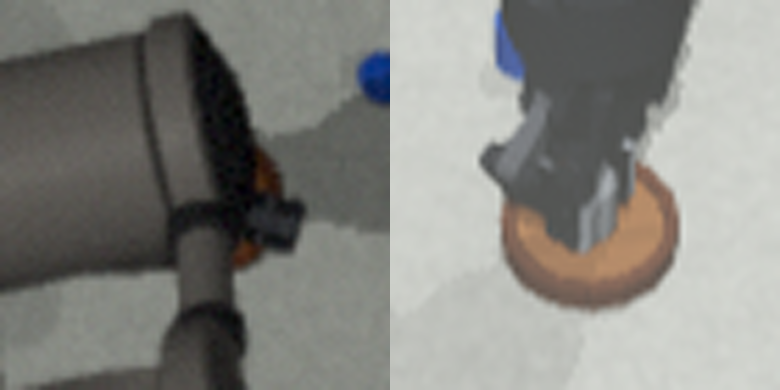

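servo_tool([
  [0,0,0.5,0,230],
  [0,0,0.5,0,230],
  [0,0,0.5,0,230],
  [0,0,0.5,0,230],
  [0,0,0,0,230],
  [0,0,0,0,230],
  [0,0,0,0,230],
  [0,0,0,0,230],
])

```text
t: 6.8
tcp_pos: [557.6, 198.4, 16.1]
orientation: [[0.269, 0.963, 0.0], [0.963, -0.269, 0.0], [0.0, 0.0, -1.0]]
wrist_force: [-1.1, 0.3, 4.1]
opening: 24.7
```

servo_tool([
  [0,0,-0.3,0,180],
  [0,0,0,0,170],
  [0,0,0,0,150],
  [0,0,0,0,120],
  [0,0,0,0,120],
  [0,0,-10,0,110],
  [0,0,-20,0,110],
  [0,0,-35,0,80],
])

```text
t: 7.47
tcp_pos: [555.4, 197.9, 79.2]
orientation: [[0.27, 0.963, -0.007], [0.963, -0.27, -0.001], [-0.003, -0.006, -1.0]]
wrist_force: [0.2, -0.5, -0.0]
opening: 58.3
```

servo_tool([
  [0,0,-35,0,0],
  [0,0,-30,0,0],
  [-10,4,-20,0,0],
  [-20,8,0,0,0],
  [-34,14,0,0,0],
  [-34,14,0,0,0],
  [-34,14,0,0,0],
  [-24,10,0,0,0],
])

```text
t: 8.13
tcp_pos: [577.3, 28.2, 167.1]
orientation: [[0.27, 0.963, 0.001], [0.963, -0.27, -0.001], [-0.0, 0.001, -1.0]]
wrist_force: [0.9, 0.1, -0.4]
opening: 85.6
```

```bash
python3 - <<'E'
from look import *
from meas import *
go([584.3,11.8,150])
look("5",[558,198,25],r=35)
for n in("top","side"):
    d=snapshot(n); P=cloud(d).reshape(-1,3)
    q=P[(np.hypot(P[:,0]-558,P[:,1]-198)<30)]
    for z0,z1 in((36,46),(49,62)):
        r=fit(q,z0,z1); 
        if len(r)>3: print(n,"weight",circ(r,0))
    q=P[(np.hypot(P[:,0]-584,P[:,1]-12)<35)&(P[:,2]>98)&(P[:,2]<109)]
    if len(q)>10: print(n,"pot",circ(q,0))
E
```

```text
tcp [577.3  28.2 167.1] yaw 74.32 shift tool xyz [-13.9  11.2  17.1] dist 25 roll  t 8.13 F [ 0.9  0.1 -0.4] open 85.6
top crop origin 204 188 scale 6
side crop origin 278 241 scale 6
top weight (array([558.9, 198.1]), 12.8, array([557.6, 196.7]), 34, np.float64(40.1))
top weight (array([559.2, 198.2]), 8.2, array([559.2, 197.7]), 31, np.float64(55.2))
side weight (array([559.3, 201.6]), 12.7, array([558.6, 204.9]), 48, np.float64(39.0))
side weight (array([559.9, 199.7]), 9.7, array([559. , 201.6]), 44, np.float64(54.1))
side pot (array([586.1,  12.1]), 23.9, array([584.7,  13.3]), 150, np.float64(102.7))
```

View pics/both5.png

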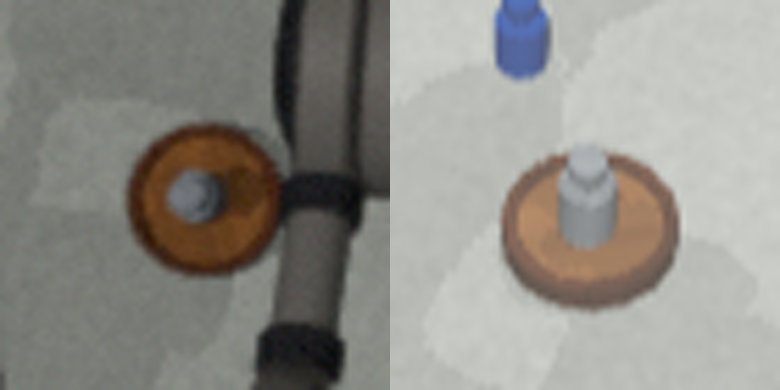

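Weight stands upright in the rest, at about (193,196) in the left half and (587,200) in the right, 1–2 mm from the middle. Now the pot.

servo_tool([
  [-8,6,0,0,0],
  [-6,5,10,0,0],
  [0,0,25,0,0],
  [0,0,25,0,0],
  [0,0,20,0,0],
  [0,0,10,0,0],
  [0,0,3,0,20],
  [0,0,0,0,40],
])

```text
t: 9.0
tcp_pos: [583.9, 14.8, 72.4]
orientation: [[0.269, 0.963, -0.001], [0.963, -0.269, 0.0], [-0.0, -0.001, -1.0]]
wrist_force: [-0.1, 0.1, 0.2]
opening: 72.4
```

```bash
python3 - <<'E'
from look import *
go([584.8,11.3,73])
look("6",[585,11,85],r=35)
E
```

```text
tcp [583.9  14.8  72.4] yaw 74.41 shift tool xyz [-3.1  1.8 -0.6] dist 4 roll  t 9.00 F [-0.1  0.1  0.2] open 72.4
top crop origin 270 177 scale 6
side crop origin 289 173 scale 6
```

View pics/both6.png

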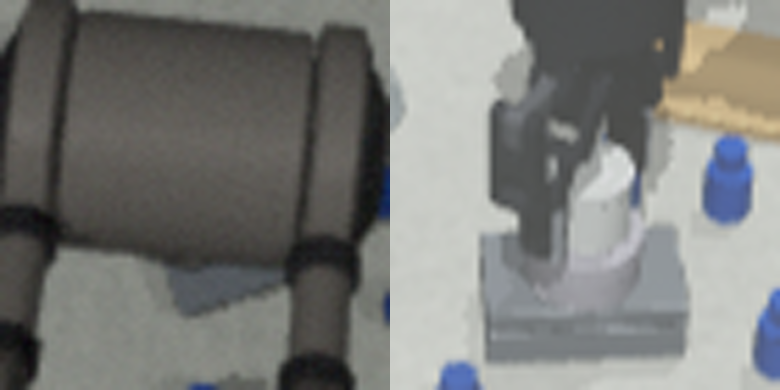

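servo_tool([
  [-3,1.8,0,0,60],
  [0,0,0,0,100],
  [0,0,0,0,120],
  [0,0,0,0,140],
  [0,0,0,0,190],
  [0,0,0,0,190],
  [0,0,0,0,190],
  [0,0,0,0,190],
])

```text
t: 9.77
tcp_pos: [585.5, 10.8, 74.1]
orientation: [[0.269, 0.963, 0.002], [0.963, -0.269, -0.0], [0.0, 0.002, -1.0]]
wrist_force: [-1.8, -2.1, 6.3]
opening: 40.9
```

servo_tool([
  [0,0,-3,0,190],
  [0,0,-5,0,190],
  [0,0,-10,0,190],
  [0,0,-15,0,190],
  [0,0,-15,0,190],
  [0,0,-10,0,190],
  [0,0,-2,0,190],
  [0,0,0,0,190],
])

```text
t: 10.43
tcp_pos: [585.3, 11.2, 134.0]
orientation: [[0.269, 0.963, 0.002], [0.963, -0.269, -0.0], [0.0, 0.002, -1.0]]
wrist_force: [0.7, 0.0, -1.2]
opening: 41.4
```

```bash
python3 - <<'E'
from look import *
go([469.5,-404.5,130])
look("7",[585,11,125],r=40)
E
```

```text
tcp [585.3  11.2 134. ] yaw 74.37 shift tool xyz [-431.5    0.5    3.8] dist 432 roll  t 10.43 F [ 0.7  0.  -1.2] open 41.4
top crop origin 265 171 scale 6
side crop origin 284 156 scale 6
```

View pics/both7.png

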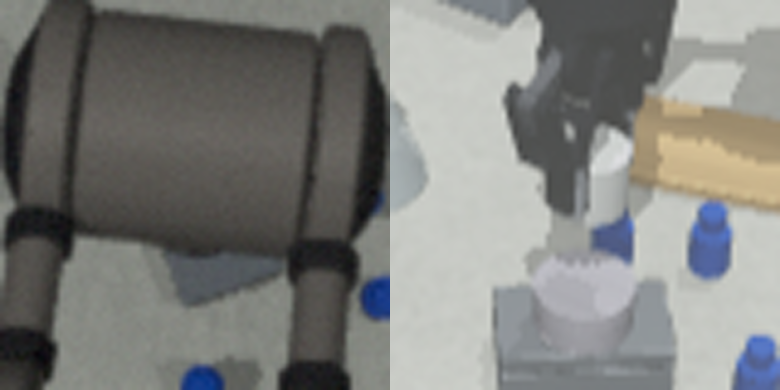

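Pot held at (610,175) with the tin still in place. Moving to the tile.

servo_tool([
  [-15,0,0,0,190],
  [-28,0,0,0,190],
  [-38,0,0,0,190],
  [-38,0,0,0,190],
  [-38,0,0,0,190],
  [-38,0,0,0,190],
  [-38,0,0,0,190],
  [-38,0,0,0,190],
])

```text
t: 11.2
tcp_pos: [510.6, -251.1, 132.1]
orientation: [[0.269, 0.963, -0.002], [0.963, -0.269, 0.001], [0.001, -0.002, -1.0]]
wrist_force: [1.3, 0.2, -1.1]
opening: 41.0
```

servo_tool([
  [-38,0,5,0,190],
  [-38,0,10,0,190],
  [-38,0,15,0,190],
  [-28,0,15,0,190],
  [-15,0,15,0,190],
  [-4,0,10,0,190],
  [0,0,5,0,190],
  [0,0,0,0,190],
])

```text
t: 11.87
tcp_pos: [468.0, -403.1, 56.2]
orientation: [[0.269, 0.963, -0.002], [0.963, -0.269, 0.003], [0.003, -0.003, -1.0]]
wrist_force: [-0.3, -0.4, -0.9]
opening: 41.4
```

```bash
python3 - <<'E'
from look import *
go([469,-405.5,22])
look("8",[469,-405,30],r=40)
E
```

```text
tcp [ 468.  -403.1   56.2] yaw 74.38 shift tool xyz [-2.1  1.7 34.2] dist 34 roll  t 11.87 F [-0.3 -0.4 -0.9] open 41.4
top crop origin 413 214 scale 6
side crop origin 347 111 scale 6
```

View pics/both8.png

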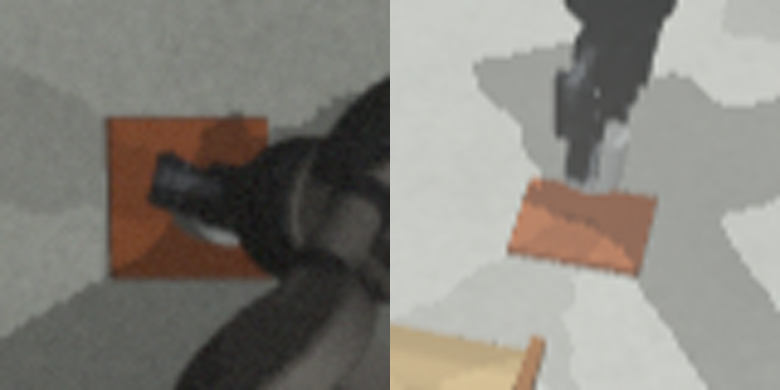

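```bash
python3 - <<'E'
from look import *
T=snapshot("top");S=snapshot("side");s=80/390
print([ray(T,413+x*s,214+y*s,10).round(1) for x,y in((188,197.5),(108,117),(268,117),(108,278))])
q=[ray(S,347+(x-390)*s,111+y*s,10) for x,y in((531,180),(657,196),(637,268),(508,250))]
print(np.round(q,1),np.mean(q,0))
go([469,-405.5,22])
E
```

```text
[array([ 468.3, -407.3,   10. ]), array([ 515.5, -361.6,   10. ]), array([ 515.3, -456.8,   10. ]), array([ 421.8, -358.4,   10. ])]
[[ 514.6 -444.8   10. ]
 [ 421.7 -451.7   10. ]
 [ 423.8 -355.2   10. ]
 [ 514.6 -349.6   10. ]] [ 468.67345764 -400.31154072   10.        ]
tcp [ 469.6 -404.    59.1] yaw 74.47 shift tool xyz [-1.6 -0.2 37.1] dist 37 roll  t 12.07 F [ 0.7 -0.4 -1.1] open 40.9
```

servo_tool([
  [-0.8,0,12,0,190],
  [0,0,10,0,190],
  [0,0,8,0,190],
  [0,0,4,0,190],
  [0,0,2,0,190],
  [0,0,1,0,190],
  [0,0,0,0,190],
  [0,0,0,0,190],
])

```text
t: 12.73
tcp_pos: [468.5, -405.9, 21.3]
orientation: [[0.269, 0.963, 0.0], [0.963, -0.269, -0.0], [-0.0, 0.0, -1.0]]
wrist_force: [0.1, -0.5, -0.4]
opening: 40.8
```

servo_tool([
  [0,0,1,0,190],
  [0,0,0.5,0,190],
  [0,0,0.5,0,190],
  [0,0,0.5,0,190],
  [0,0,0,0,190],
  [0,0,0,0,190],
  [0,0,0,0,190],
  [0,0,0,0,190],
])

```text
t: 13.4
tcp_pos: [468.3, -405.6, 18.6]
orientation: [[0.269, 0.963, 0.0], [0.963, -0.269, 0.0], [0.0, 0.0, -1.0]]
wrist_force: [-0.7, -0.2, -1.0]
opening: 40.7
```

servo_tool([
  [0,0,0.5,0,190],
  [0,0,0.5,0,190],
  [0,0,0,0,190],
  [0,0,0,0,190],
  [0,0,0,0,190],
  [0,0,0,0,190],
  [0,0,0,0,190],
  [0,0,0,0,190],
])

```text
t: 14.07
tcp_pos: [468.4, -405.7, 18.2]
orientation: [[0.269, 0.963, 0.0], [0.963, -0.269, -0.0], [-0.0, 0.0, -1.0]]
wrist_force: [-1.5, 1.5, 5.1]
opening: 41.2
```

servo_tool([
  [0,0,-0.3,0,120],
  [0,0,0,0,110],
  [0,0,0,0,90],
  [0,0,0,0,70],
  [0,0,-5,0,60],
  [0,0,-15,0,60],
  [0,0,-25,0,50],
  [0,0,-30,0,0],
])

```text
t: 14.73
tcp_pos: [467.5, -404.8, 92.2]
orientation: [[0.269, 0.963, -0.003], [0.963, -0.269, 0.003], [0.002, -0.003, -1.0]]
wrist_force: [-0.3, -1.1, -0.6]
opening: 78.9
```

servo_tool([
  [0,0,-30,-0.1,0],
  [0,0,-20,-0.1,0],
  [0,0,0,-0.1,0],
  [0,0,0,-0.1,0],
  [0,0,0,-0.1,0],
  [0,0,0,-0.1,0],
  [0,0,0,-0.02,0],
  [0,0,0,0,0],
])

```text
t: 15.4
tcp_pos: [468.3, -405.7, 143.1]
orientation: [[-0.339, 0.941, 0.0], [0.941, 0.339, -0.0], [-0.0, 0.0, -1.0]]
wrist_force: [0.6, 0.3, 0.2]
opening: 85.1
```

```bash
python3 - <<'E'
from look import *
from meas import *
go([586,13.5,120],110)
look("9",[469,-405,30],r=40)
for n in("top","side"):
    d=snapshot(n); P=cloud(d).reshape(-1,3)
    for nm,x,y,r,z0,z1 in(("pot",469,-405,35,43,55),("tin",585,12,40,60,73),("wt",558,198,30,48,62)):
        q=P[(np.hypot(P[:,0]-x,P[:,1]-y)<r)&(P[:,2]>z0)&(P[:,2]<z1)]
        if len(q)>5: print(n,nm,circ(q,0))
    q=P[(np.hypot(P[:,0]-585,P[:,1]-11)<72)&(P[:,2]>29)&(P[:,2]<42)]
    q=q[np.hypot(q[:,0]-592,q[:,1]+83)>22]
    print(n,"box",rect(q),len(q))
E
```

```text
tcp [ 468.3 -405.7  143.1] yaw 109.81 shift tool xyz [354.5 252.8  23.1] dist 436 roll -0.003 t 15.40 F [0.6 0.3 0.2] open 85.1
top crop origin 413 214 scale 6
side crop origin 347 111 scale 6
top pot (array([ 467.4, -404.5]), 22.4, array([ 471. , -403.2]), 149, np.float64(47.8))
top tin (array([585.2,  12. ]), 28.9, array([585.,  12.]), 347, np.float64(65.5))
top wt (array([559.2, 197.7]), 8.3, array([559.1, 197.6]), 32, np.float64(56.1))
top box (array([585.1,   8.4]), array([101.7,  61.9]), 20.5, array([583.8,   5.8])) 430
side pot (array([ 468.7, -403.8]), 24.8, array([ 468.2, -401.4]), 68, np.float64(45.8))
side tin (array([585.3,  12.8]), 30.7, array([586.,  16.]), 261, np.float64(64.7))
side wt (array([559.4, 200.7]), 8.9, array([559.2, 201.7]), 42, np.float64(54.7))
side box (array([585.9,  12.4]), array([100.7,  63.5]), 20.8, array([584.9,  20.9])) 349
```

View pics/both9.png

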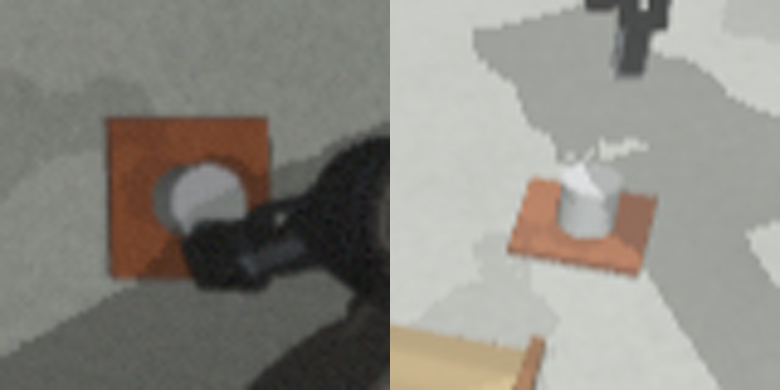

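Pot stands upright on the tile, (587,200) in the right half. Now back to the pile for the tin.

servo_tool([
  [14,10,0,-0.01,0],
  [25,18,0,0,0],
  [32,23,0,0,0],
  [32,23,0,0,0],
  [32,23,0,0,0],
  [32,23,0,0,0],
  [32,23,0,0,0],
  [32,23,0,0,0],
])

```text
t: 16.27
tcp_pos: [543.2, -128.6, 143.1]
orientation: [[-0.349, 0.937, 0.0], [0.937, 0.349, 0.0], [0.0, 0.0, -1.0]]
wrist_force: [-0.3, -0.6, 0.5]
opening: 85.3
```

servo_tool([
  [32,23,0,0,0],
  [32,23,10,0,0],
  [32,23,10,0,0],
  [18,12,15,0,0],
  [8,5,10,0,0],
  [0,0,5,0,0],
  [0,0,0,0,0],
  [0,0,0,0,0],
])

```text
t: 16.93
tcp_pos: [580.9, 12.0, 93.0]
orientation: [[-0.349, 0.937, -0.0], [0.937, 0.349, -0.0], [-0.0, -0.0, -1.0]]
wrist_force: [0.1, -0.2, 0.9]
opening: 85.4
```

```bash
python3 - <<'E'
from look import *
go([585.3,12.8,41],110.6)
E
```

```text
tcp [580.9  12.   93. ] yaw 110.40 shift tool xyz [-0.7  4.4 52. ] dist 52 roll -0.004 t 16.93 F [ 0.1 -0.2  0.9] open 85.4
```

servo_tool([
  [-0.7,4.4,10,0,0],
  [0,0,15,0,0],
  [0,0,14,0,0],
  [0,0,8,0,0],
  [0,0,4,0,0],
  [0,0,1,0,0],
  [0,0,0,0,0],
  [0,0,0,0,20],
])

```text
t: 17.6
tcp_pos: [586.1, 13.8, 41.6]
orientation: [[-0.349, 0.937, 0.001], [0.937, 0.349, -0.0], [-0.001, 0.001, -1.0]]
wrist_force: [0.3, -0.9, 0.2]
opening: 78.8
```

```bash
python3 - <<'E'
from look import *
go([585.3,12.8,41],110.6)
look("10",[585,11,50],r=35)
E
```

```text
tcp [586.1  13.8  41.6] yaw 110.45 shift tool xyz [-0.6 -1.   0.6] dist 1 roll -0.003 t 17.60 F [ 0.3 -0.9  0.2] open 78.8
top crop origin 270 178 scale 6
side crop origin 289 182 scale 6
```

View pics/both10.png

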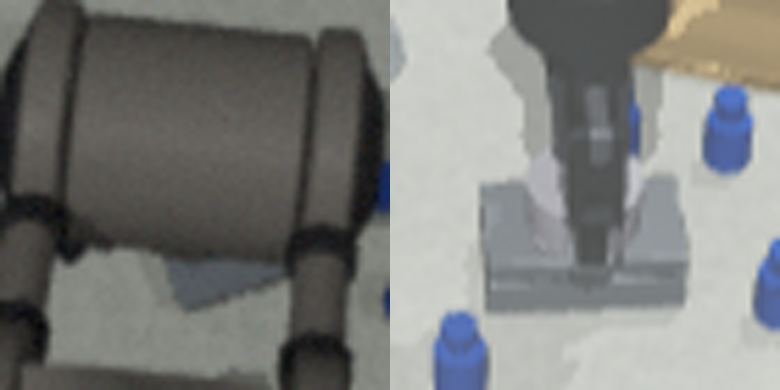

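The fingers straddle the tin in line with the box's short side, with the front tip at about (595,262). Closing.

servo_tool([
  [-0.5,-0.5,0,0,40],
  [0,0,0,0,60],
  [0,0,0,0,75],
  [0,0,0,0,90],
  [0,0,0,0,140],
  [0,0,0,0,140],
  [0,0,0,0,140],
  [0,0,0,0,140],
])

```text
t: 18.37
tcp_pos: [585.6, 13.2, 41.6]
orientation: [[-0.35, 0.937, 0.001], [0.937, 0.35, -0.0], [-0.001, 0.001, -1.0]]
wrist_force: [-0.9, -0.8, 6.2]
opening: 55.2
```

servo_tool([
  [0,0,-2,0,140],
  [0,0,-4,0,140],
  [0,0,-8,0,140],
  [0,0,-15,0,140],
  [0,0,-20,0,140],
  [0,0,-20,0,140],
  [0,0,-10,0,140],
  [0,0,-5,0,140],
])

```text
t: 19.03
tcp_pos: [586.1, 13.4, 127.0]
orientation: [[-0.35, 0.937, 0.003], [0.937, 0.35, -0.0], [-0.001, 0.003, -1.0]]
wrist_force: [0.2, 0.0, -1.4]
opening: 55.6
```

```bash
python3 - <<'E'
from look import *
go([463,398.5,110])
look("11",[585,11,100],r=40)
E
```

```text
tcp [586.1  13.4 127. ] yaw 110.47 shift tool xyz [403.9  19.4  16.5] dist 405 roll  t 19.03 F [ 0.2  0.  -1.4] open 55.6
top crop origin 265 171 scale 6
side crop origin 284 163 scale 6
```

View pics/both11.png

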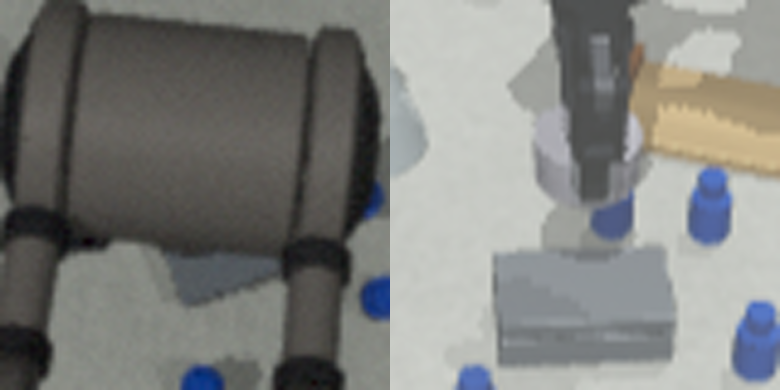

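Tin held level (590,155); the bare box stays put. Moving to the balance.

servo_tool([
  [15,0.7,0,0,140],
  [28,1.4,0,0,140],
  [37,1.8,0,0,140],
  [37,1.8,0,0,140],
  [37,1.8,0,0,140],
  [37,1.8,0,0,140],
  [37,1.8,0,0,140],
  [37,1.8,0,0,140],
])

```text
t: 19.8
tcp_pos: [502.4, 268.1, 123.5]
orientation: [[-0.35, 0.937, -0.003], [0.937, 0.35, -0.001], [0.0, -0.003, -1.0]]
wrist_force: [0.8, 0.3, -1.2]
opening: 55.8
```

servo_tool([
  [37,1.8,0,0,140],
  [37,1.8,0,0,140],
  [34,1.7,5,0,140],
  [22,1,10,0,140],
  [9,0.4,10,0,140],
  [0,0,8,0,140],
  [0,0,4,0,140],
  [0,0,0,0,140],
])

```text
t: 20.47
tcp_pos: [461.8, 397.0, 86.0]
orientation: [[-0.349, 0.937, -0.003], [0.937, 0.349, -0.002], [-0.001, -0.004, -1.0]]
wrist_force: [-0.3, 0.3, -1.9]
opening: 55.7
```

```bash
python3 - <<'E'
from look import *
go([462.7,398.8,60])
look("12",[463,399,70],r=50)
E
```

```text
tcp [461.8 397.   86. ] yaw 110.41 shift tool xyz [ 1.4  1.6 26. ] dist 26 roll  t 20.47 F [-0.3  0.3 -1.9] open 55.7
top crop origin 110 208 scale 6
side crop origin 281 300 scale 6
```

View pics/both12.png

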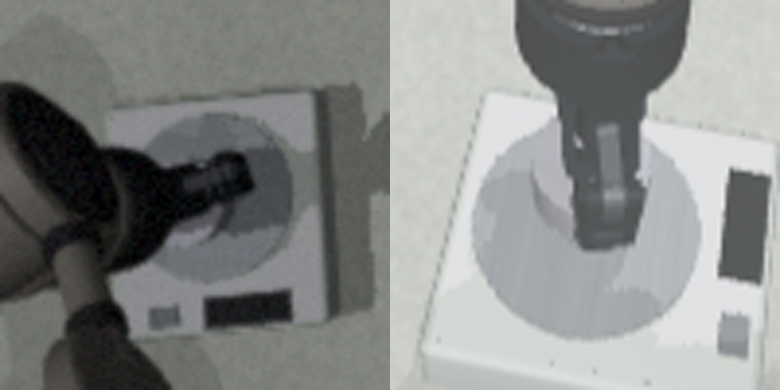

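servo_tool([
  [1,0.5,8,0,140],
  [0,0,7,0,140],
  [0,0,5,0,140],
  [0,0,3,0,140],
  [0,0,2,0,140],
  [0,0,0,0,140],
  [0,0,0,0,140],
  [0,0,0,0,140],
])

```text
t: 21.23
tcp_pos: [462.6, 400.0, 63.2]
orientation: [[-0.35, 0.937, 0.0], [0.937, 0.35, 0.0], [0.0, 0.001, -1.0]]
wrist_force: [-0.0, -0.3, -0.2]
opening: 55.6
```

```bash
python3 - <<'E'
from look import *
go([462.7,398.8,58])
E
```

```text
tcp [462.6 400.   63.2] yaw 110.47 shift tool xyz [-1.2 -0.3  5.2] dist 5 roll  t 21.23 F [-0.  -0.3 -0.2] open 55.6
```

servo_tool([
  [-0.8,0,1.5,0,140],
  [0,0,1,0,140],
  [0,0,1,0,140],
  [0,0,0.5,0,140],
  [0,0,0.5,0,140],
  [0,0,0.5,0,140],
  [0,0,0,0,140],
  [0,0,0,0,140],
])

```text
t: 21.9
tcp_pos: [462.7, 399.1, 57.9]
orientation: [[-0.35, 0.937, 0.0], [0.937, 0.35, 0.0], [0.0, 0.0, -1.0]]
wrist_force: [-0.2, -0.0, -0.5]
opening: 55.6
```

servo_tool([
  [0,0,0.5,0,140],
  [0,0,0.3,0,140],
  [0,0,0,0,140],
  [0,0,0,0,140],
  [0,0,0,0,140],
  [0,0,0,0,140],
  [0,0,0,0,140],
  [0,0,0,0,140],
])

```text
t: 22.57
tcp_pos: [462.8, 399.2, 57.6]
orientation: [[-0.35, 0.937, 0.0], [0.937, 0.35, 0.0], [0.0, 0.001, -1.0]]
wrist_force: [-1.3, -2.3, 5.1]
opening: 55.9
```

servo_tool([
  [0,0,-0.3,0,85],
  [0,0,0,0,75],
  [0,0,0,0,60],
  [0,0,0,0,40],
  [0,0,0,0,0],
  [0,0,-5,0,0],
  [0,0,-15,0,0],
  [0,0,-30,0,0],
])

```text
t: 23.23
tcp_pos: [460.9, 397.8, 104.9]
orientation: [[-0.35, 0.937, -0.006], [0.937, 0.35, -0.004], [-0.002, -0.007, -1.0]]
wrist_force: [0.3, 0.8, -0.9]
opening: 85.2
```

servo_tool([
  [-15,0,-25,0,0],
  [-28,-2,-10,0,0],
  [-37,-2,0,0,0],
  [-37,-2,0,0,0],
  [-37,-2,0,0,0],
  [-37,-2,0,0,0],
  [-37,-2,0,0,0],
  [-37,-2,0,0,0],
])

```text
t: 23.9
tcp_pos: [542.6, 144.2, 143.0]
orientation: [[-0.35, 0.937, 0.001], [0.937, 0.35, 0.0], [-0.0, 0.001, -1.0]]
wrist_force: [0.6, -0.1, 1.0]
opening: 85.4
```

servo_tool([
  [-37,-2,0,0,0],
  [-37,-2,0,0,0],
  [-34,-2,0,0,0],
  [-22,-2,0,0,0],
  [-9,0,0,0,0],
  [0,0,0,0,0],
  [0,0,0,0,0],
  [0,0,0,0,0],
])

```text
t: 24.57
tcp_pos: [583.0, 14.3, 142.5]
orientation: [[-0.351, 0.936, -0.0], [0.936, 0.351, 0.001], [0.001, -0.0, -1.0]]
wrist_force: [0.0, 0.1, -0.6]
opening: 85.5
```

```bash
python3 - <<'E'
from look import *
from meas import *
go([586,11,60],110.6)
look("13",[463,399,70],r=50)
for n in("top","side"):
    d=snapshot(n); P=cloud(d).reshape(-1,3)
    for nm,x,y,r,z0,z1 in(("tin",463,399,40,75,90),("pot",469,-405,35,43,55),("wt",558,198,30,48,62),("pan",463,399,75,47,60)):
        q=P[(np.hypot(P[:,0]-x,P[:,1]-y)<r)&(P[:,2]>z0)&(P[:,2]<z1)]
        if len(q)>5: print(n,nm,circ(q,0))
    q=P[(np.hypot(P[:,0]-585,P[:,1]-11)<72)&(P[:,2]>29)&(P[:,2]<42)]
    q=q[np.hypot(q[:,0]-592,q[:,1]+83)>22]
    print(n,"box",rect(q),len(q))
E
```

```text
tcp [583.   14.3 142.5] yaw 110.53 shift tool xyz [-4.2  1.7 82.5] dist 83 roll -0.001 t 24.57 F [ 0.   0.1 -0.6] open 85.5
top crop origin 110 208 scale 6
side crop origin 281 300 scale 6
top tin (array([461.6, 398.9]), 29.8, array([462.1, 398.6]), 400, np.float64(81.6))
top pot (array([ 467.2, -404.8]), 22.0, array([ 467. , -403.8]), 189, np.float64(47.2))
top wt (array([558.6, 198.3]), 8.6, array([559.1, 197.7]), 32, np.float64(55.3))
top pan (array([456. , 398.1]), 63.2, array([462.2, 393.9]), 1009, np.float64(51.9))
top box (array([543. ,  -2.9]), array([25.1, 64.3]), 0.4, array([546. ,   1.8])) 141
side tin (array([462.7, 401.1]), 29.8, array([462.1, 402.7]), 705, np.float64(81.2))
side pot (array([ 466.5, -399.4]), 24.2, array([ 468.5, -400. ]), 74, np.float64(46.1))
side wt (array([558.7, 200.8]), 9.1, array([559. , 201.6]), 43, np.float64(54.6))
side pan (array([462.5, 399.4]), 59.1, array([460.9, 408.6]), 1755, np.float64(51.5))
side box (array([586.8,  11.2]), array([100.1,  66.5]), 21.2, array([585.8,  13.8])) 587
```

View pics/both13.png

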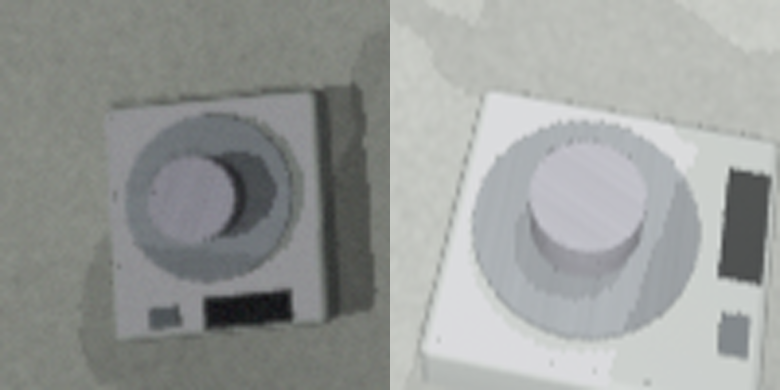

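Tin centred on the pan, about (590,195) in the right half. Now the box.

servo_tool([
  [-4.7,1.7,20,0,0],
  [0,0,30,0,0],
  [0,0,25,0,0],
  [0,0,20,0,0],
  [0,0,5,0,0],
  [0,0,0,0,0],
  [0,0,0,0,0],
  [0,0,0,0,0],
])

```text
t: 25.43
tcp_pos: [587.7, 9.2, 44.0]
orientation: [[-0.35, 0.937, 0.003], [0.937, 0.35, -0.0], [-0.001, 0.003, -1.0]]
wrist_force: [0.3, -0.3, 0.1]
opening: 85.4
```

```bash
python3 - <<'E'
from look import *
go([586.2,10.5,7],110.7)
look("14",[585,11,30],r=35)
E
```

```text
tcp [587.7   9.2  44. ] yaw 110.49 shift tool xyz [ 1.8 -1.  37. ] dist 37 roll -0.004 t 25.43 F [ 0.3 -0.3  0.1] open 85.4
top crop origin 270 178 scale 6
side crop origin 288 187 scale 6
```

View pics/both14.png

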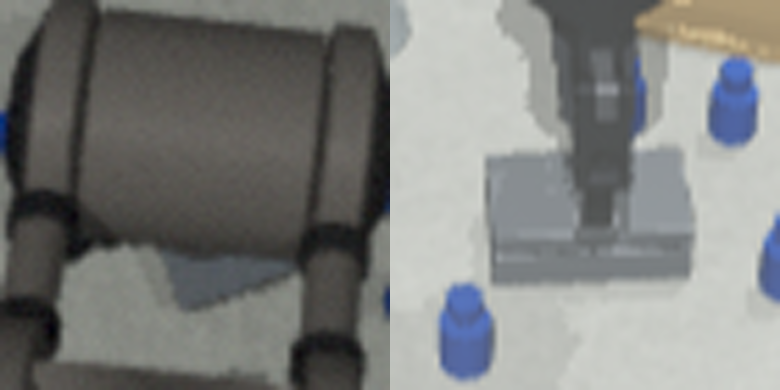

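servo_tool([
  [1.8,-1,8,0,0],
  [0,0,10,0,0],
  [0,0,9,0,0],
  [0,0,6,0,0],
  [0,0,3,0,0],
  [0,0,1,0,0],
  [0,0,0,0,0],
  [0,0,0,0,0],
])

```text
t: 26.2
tcp_pos: [585.2, 10.4, 5.5]
orientation: [[-0.35, 0.937, 0.0], [0.937, 0.35, 0.0], [-0.0, 0.0, -1.0]]
wrist_force: [-0.3, -0.8, -0.1]
opening: 85.0
```

servo_tool([
  [0,0,0,0,30],
  [0,0,0,0,50],
  [0,0,0,0,60],
  [0,0,0,0,75],
  [0,0,0,0,130],
  [0,0,0,0,130],
  [0,0,0,0,130],
  [0,0,0,0,130],
])

```text
t: 26.87
tcp_pos: [585.6, 10.2, 6.2]
orientation: [[-0.35, 0.937, 0.002], [0.937, 0.35, -0.0], [-0.001, 0.001, -1.0]]
wrist_force: [-1.1, -1.1, 5.4]
opening: 61.2
```

```bash
python3 - <<'E'
from look import *
go([586.2,10.5,7],110.7)
look("15",[585,11,30],r=35)
E
```

```text
tcp [585.6  10.2   6.2] yaw 110.47 shift tool xyz [ 0.1  0.7 -0.8] dist 1 roll -0.004 t 26.87 F [-1.1 -1.1  5.4] open 61.2
top crop origin 270 178 scale 6
side crop origin 288 187 scale 6
```

View pics/both15.png

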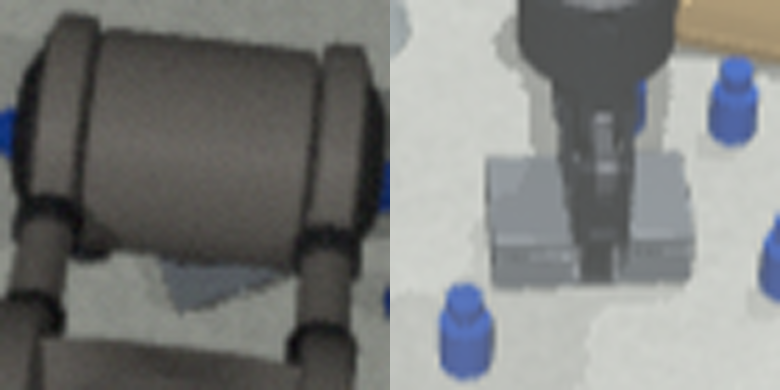

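servo_tool([
  [0,0,-3,0,130],
  [0,0,-6,0,130],
  [0,0,-12,0,130],
  [0,0,-20,0,130],
  [0,0,-20,0,130],
  [0,0,-20,0,130],
  [0,0,-10,0,130],
  [0,0,-4,0,130],
])

```text
t: 27.63
tcp_pos: [586.0, 10.5, 102.9]
orientation: [[-0.35, 0.937, 0.004], [0.937, 0.35, -0.0], [-0.002, 0.003, -1.0]]
wrist_force: [0.2, -0.4, -1.7]
opening: 61.3
```

servo_tool([
  [0,0,0,0.06,130],
  [0,0,0,0.1,130],
  [0,0,0,0.1,130],
  [0,0,0,0.07,130],
  [0,0,0,0.027,130],
  [0,0,0,0,130],
  [0,0,0,0,130],
  [0,0,0,0,130],
])

```text
t: 28.3
tcp_pos: [584.7, 10.5, 99.9]
orientation: [[-0.001, 1.0, -0.001], [1.0, 0.001, 0.0], [0.0, -0.001, -1.0]]
wrist_force: [0.6, 0.3, -0.4]
opening: 61.1
```

```bash
python3 - <<'E'
from look import *
go([547.6,-200.5,70],90)
look("16",[585,11,90],r=40)
E
```

```text
tcp [584.7  10.5  99.9] yaw 90.07 shift tool xyz [-210.9  -37.4   29.9] dist 216 roll 0.001 t 28.30 F [ 0.6  0.3 -0.4] open 61.1
top crop origin 265 172 scale 6
side crop origin 284 166 scale 6
```

View pics/both16.png

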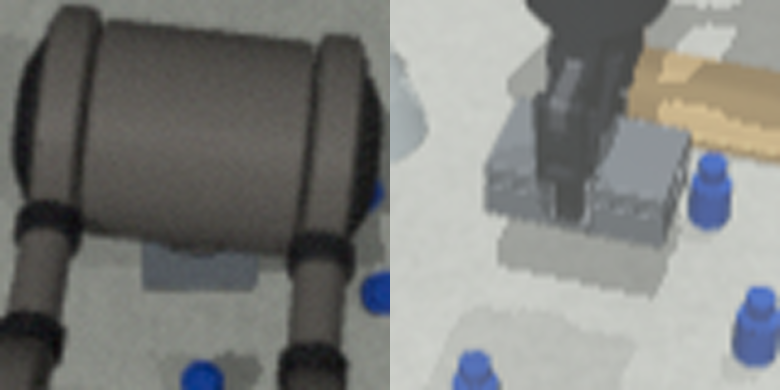

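Box held level and turned to the dock's direction, at (587,180). Moving over the dock at height, then measuring again before lowering.

servo_tool([
  [-15,-2.7,0,0,130],
  [-28,-5,0,0,130],
  [-37,-6.5,0,0,130],
  [-37,-6.5,0,0,130],
  [-37,-6.5,0,0,130],
  [-30,-5.5,0,0,130],
  [-18,-3.2,0,0,130],
  [-9,-1.5,0,0,130],
])

```text
t: 29.07
tcp_pos: [547.1, -203.4, 100.4]
orientation: [[0.002, 1.0, 0.0], [1.0, -0.002, -0.001], [-0.001, 0.0, -1.0]]
wrist_force: [-0.2, 0.5, -1.6]
opening: 61.1
```

servo_tool([
  [0,0,10,0,130],
  [0,0,15,0,130],
  [0,0,12,0,130],
  [0,0,8,0,130],
  [0,0,4,0,130],
  [0,0,0,0,130],
  [0,0,0,0,130],
  [0,0,0,0,130],
])

```text
t: 29.73
tcp_pos: [548.3, -200.4, 52.0]
orientation: [[-0.001, 1.0, 0.001], [1.0, 0.001, -0.0], [-0.0, 0.001, -1.0]]
wrist_force: [0.4, -0.1, -1.9]
opening: 60.7
```

```bash
python3 - <<'E'
from look import *
from meas import *
go([547.6,-200.5,20],90)
look("17",[548,-200,40],r=40)
for n in("top","side"):
    d=snapshot(n); P=cloud(d).reshape(-1,3)
    z=read_state()["tcp_pos"][2]-6+36
    q=P[(abs(P[:,0]-548)<62)&(abs(P[:,1]+200)<45)&(abs(P[:,2]-z)<6)]
    print(n,z,"box",rect(q),len(q),q[:,0].min(),q[:,0].max())
E
```

```text
tcp [ 548.3 -200.4   52. ] yaw 90.04 shift tool xyz [-0.1 -0.7 32. ] dist 32 roll 0.001 t 29.73 F [ 0.4 -0.1 -1.9] open 60.7
top crop origin 340 186 scale 6
side crop origin 313 138 scale 6
top 82.04820648259079 box (array([ 541.1, -187.3]), array([114.1,  42. ]), 29.2, array([ 534.2, -195.7])) 116 496.63085194569084 596.829404701917
side 81.94441350473045 box (array([ 548. , -194.2]), array([101.8,  78.1]), 2.9, array([ 544.5, -192.5])) 300 497.06420277858933 599.2000332581439
```

View pics/both17.png

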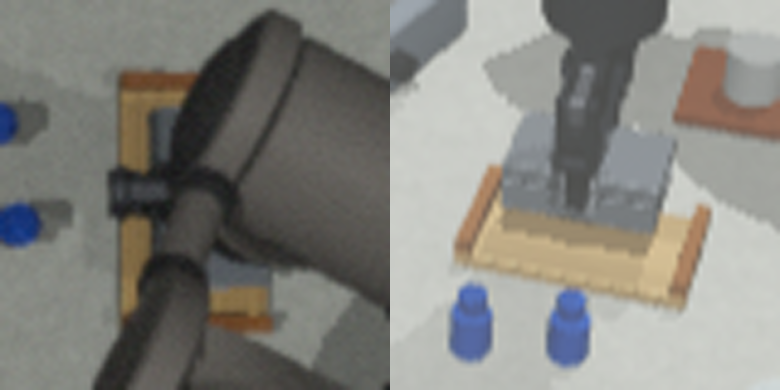

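Box sits parallel between the bars, at x 497–598 against bars at about 477 and 618. Lowering.

servo_tool([
  [0,-0.5,8,0,130],
  [0,0,10,0,130],
  [0,0,8,0,130],
  [0,0,4,0,130],
  [0,0,2,0,130],
  [0,0,0,0,130],
  [0,0,0,0,130],
  [0,0,0,0,130],
])

```text
t: 30.6
tcp_pos: [547.4, -200.7, 19.7]
orientation: [[-0.0, 1.0, 0.001], [1.0, 0.0, -0.0], [-0.0, 0.001, -1.0]]
wrist_force: [0.2, -0.2, -1.8]
opening: 61.6
```

servo_tool([
  [0,0,1,0,130],
  [0,0,0.5,0,130],
  [0,0,0.5,0,130],
  [0,0,0.5,0,130],
  [0,0,0.5,0,130],
  [0,0,0,0,130],
  [0,0,0,0,130],
  [0,0,0,0,130],
])

```text
t: 31.27
tcp_pos: [547.2, -200.6, 16.4]
orientation: [[-0.0, 1.0, 0.0], [1.0, 0.0, 0.0], [0.0, 0.0, -1.0]]
wrist_force: [0.2, 0.6, -0.6]
opening: 61.1
```

servo_tool([
  [0,0,0.5,0,130],
  [0,0,0.3,0,130],
  [0,0,0,0,130],
  [0,0,0,0,130],
  [0,0,0,0,130],
  [0,0,0,0,130],
  [0,0,0,0,130],
  [0,0,0,0,130],
])

```text
t: 31.93
tcp_pos: [547.3, -200.6, 16.2]
orientation: [[-0.0, 1.0, 0.0], [1.0, 0.0, -0.0], [-0.0, 0.0, -1.0]]
wrist_force: [-2.0, 1.0, 5.2]
opening: 61.3
```

Touching (5 N). Release, rise, and move clear.

servo_tool([
  [0,0,-0.3,0,70],
  [0,0,0,0,55],
  [0,0,0,0,40],
  [0,0,0,0,20],
  [0,0,0,0,0],
  [0,0,0,0,0],
  [0,0,-5,0,0],
  [0,0,-15,0,0],
])

```text
t: 32.6
tcp_pos: [545.9, -199.9, 34.4]
orientation: [[-0.0, 1.0, -0.004], [1.0, 0.0, 0.002], [0.002, -0.004, -1.0]]
wrist_force: [-0.9, 0.3, -0.4]
opening: 85.4
```

servo_tool([
  [0,0,-25,0,0],
  [0,0,-35,0,0],
  [0,0,-35,0,0],
  [0,-20,-35,0,0],
  [0,-35,-20,0,0],
  [0,-35,0,0,0],
  [0,-20,0,0,0],
  [0,0,0,0,0],
])

```text
t: 33.27
tcp_pos: [433.9, -200.1, 186.9]
orientation: [[0.001, 1.0, -0.001], [1.0, -0.001, 0.0], [0.0, -0.001, -1.0]]
wrist_force: [1.1, 0.1, 0.6]
opening: 85.3
```

```bash
python3 - <<'E'
from look import *
from meas import *
go([547.6,-200.5,20],90)
look("18",[548,-200,40],r=50)
for n in("top","side"):
    d=snapshot(n); cv2.imwrite(f"pics/{n}end.png",d["color"][:,:,::-1]); P=cloud(d).reshape(-1,3)
    for nm,x,y,r,z0,z1 in(("tin",463,399,40,75,90),("pot",469,-405,35,43,55),("wt",558,198,30,48,62)):
        q=P[(np.hypot(P[:,0]-x,P[:,1]-y)<r)&(P[:,2]>z0)&(P[:,2]<z1)]
        if len(q)>5: print(n,nm,circ(q,0))
    q=P[(abs(P[:,0]-548)<62)&(abs(P[:,1]+200)<45)&(abs(P[:,2]-46)<6)]
    print(n,"box",rect(q),len(q),np.median(q[:,2]))
    for nm,x,y in(("bottle",756,103),("flask",763,-111)):
        q=P[(np.hypot(P[:,0]-x,P[:,1]-y)<30)&(P[:,2]>100)&(P[:,2]<140)]; print(n,nm,circ(q,0))
E
```

```text
tcp [ 433.9 -200.1  186.9] yaw 89.94 shift tool xyz [ -0.3 113.9 166.8] dist 202 roll -0.001 t 33.27 F [1.1 0.1 0.6] open 85.3
top crop origin 330 176 scale 6
side crop origin 303 128 scale 6
top tin (array([462.1, 399. ]), 29.3, array([462.3, 398.5]), 404, np.float64(81.7))
top pot (array([ 467.5, -404.8]), 22.0, array([ 467.1, -404. ]), 191, np.float64(47.5))
top wt (array([558.8, 197.9]), 8.1, array([559.1, 197.8]), 32, np.float64(55.0))
top box (array([ 546.7, -199.9]), array([ 62.8, 100.8]), 89.6, array([ 546.9, -199.1])) 799 45.402367186667725
top bottle (array([755.1, 103. ]), 19.6, array([752.1, 100.8]), 158, np.float64(130.8))
top flask (array([ 763.9, -114.1]), 17.3, array([ 761.6, -112.6]), 120, np.float64(118.0))
side tin (array([462.4, 401.2]), 30.1, array([462.2, 402.8]), 703, np.float64(81.3))
side pot (array([ 470.2, -401.1]), 22.9, array([ 475. , -399.1]), 45, np.float64(45.7))
side wt (array([559.6, 200.9]), 9.7, array([559.3, 201.6]), 42, np.float64(54.5))
side box (array([ 548. , -198.2]), array([65.3, 99.4]), 89.8, array([ 547.6, -195.2])) 399 44.4226075169839
side bottle (array([756. , 106.8]), 18.5, array([754.1, 110.3]), 193, np.float64(121.9))
side flask (array([ 764.8, -110.7]), 18.3, array([ 762.4, -106.8]), 92, np.float64(113.5))
```

View pics/both18.png

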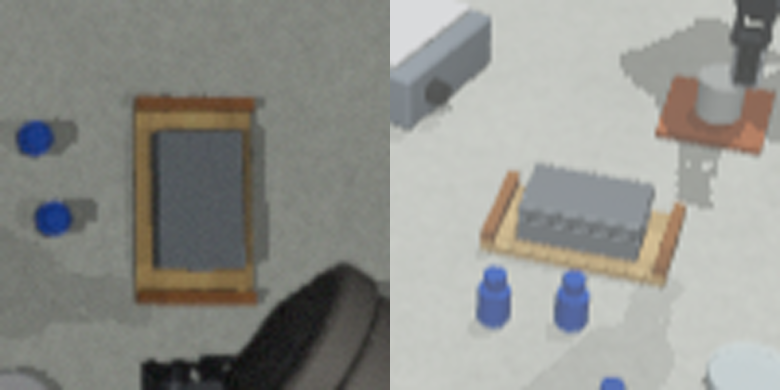

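View pics/sideend.png

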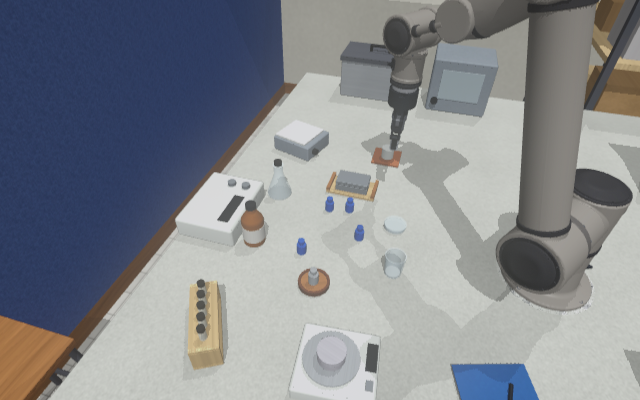

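```bash
python3 - <<'E'
from bench import *
s=read_state(); print(s["t"],s["qvel"].round(3)); print(job_done())
E
```

```text
33.4667 [ 0.007  0.014 -0.003 -0.001  0.002 -0.002]
the job is handed in; nothing more can be done
None
```

I took the pile apart from the top and set each piece in its place in the order asked. I handed the job in at 33.5 s, with the gripper open and clear of everything. Each piece was lowered until a light contact of about 4–5 N before release.

Last checks, from both cameras:

| Piece | Place | Distance from the middle |
|---|---|---|
| Weight | round rest | upright, within about 2 mm |
| Pot | clay tile | upright, about 2–3 mm |
| Tin | balance pan | upright, within about 2 mm |
| Slide box | dock | flat, lengthwise, about 15 mm clear of each bar, about 1–3 mm |

- **Bystanders:** the bottle and flask stand where they were, and all four blue look-alikes are still standing. I never touched any of them.
- **Disagreement:** the side camera read about 2–4 mm more in y than the top one, up to about 7 mm at the tile. I aimed between the two, checked against where the arm itself measured each grasp. The pot's and box's sideways centring is therefore known only to about 3 mm.

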